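Ratchet the specimen turntable round to the magnifier

ROBOT

A 6-joint arm with a two-finger parallel gripper is mounted at the origin on the work surface. World frame = base frame: x ahead of the robot, y to its left, z up, the work surface at z = 0. Lengths are in m, angles in rad, forces in N, time in s.
With the tool pointing down it reaches from about 0.275 to 0.75 m from the base axis. Payload 10.2 kg.
Tool frame: the origin (TCP) lies at the very end of the fingers, on their centre line; the grasp point (between the pads) lies 19 mm behind it (arm.grip_point_offset is the distance from the TCP to the grasp point, in m); z points along the fingers, y is the line along which they close (so a half turn about z gives the same grasp; the last joint's range is limited). The gripper opens to 88 mm and grips with 3 to 60 N. Pads are 18 mm wide; open, the fingers measure 123 mm over their backs; the gripper's body (75 mm by 187 mm) begins 45 mm behind the grasp point.
Start: joints at [-1.371, 0.313, 1.498, -0, 1.331, -0.223], TCP at [0.215, -0.479, 0.239] pointing down, gripper open.
Joint ranges: [-2.94, 2.94], [-0.97, 2.17], [0.19, 2.56], [-1.23, 4.37], [0.02, 3.11], [-2.88, 2.88]. Speed limits (rad/s): [2.39, 2.39, 3.01, 3.14, 3.14, 3.14].

INTERFACE

Orientations are given as a unit quaternion [w, x, y, z].
In Python, from rig import arm gives the robot as it stands.
- The arm moves only by the tool apply_moves, never from a script. Its argument "commands" is a list of rows, each an object with "rot": the turn, a rotation vector about the tool's x, y, z scaled (see below), a list of three; "translation": the shift along the tool's x, y, z scaled (see below), a list of three; "fingers": the opening, from 0 (shut) to 1 (fully open). In form: [{"rot": [rx, ry, rz], "translation": [dx, dy, dz], "fingers": fingers}, ...]. A call has exactly 5 rows; each row is the pose to reach, as a shift and turn from the pose commanded when the call began, along the tool's axes at that moment; what a row does not reach only later rows make up. The controller multiplies each number of a shift by 0.25 m and each number of a turn by 90 degrees. A row lasts 1/8 s, in which the tool goes at most 62.5 mm and 10.7 degrees, less where a joint would pass 70% of its speed; a pose out of reach is approached as far as the arm can. A call with a number of a shift or a turn outside -1 to 1 is refused whole. A call with a gripper value outside its range is refused whole. The fingers move at their own pace and stop on an object; "grip_force" is the grip in N (left out, the last holds). Time passes only in rows, so rows that repeat a pose let the fingers close, or fill a call up. It gives the time, the measured TCP pose, the force, the opening and the grip force at its end, in the units of the state.
- arm.state(): the state, without advancing time (a new reading comes with each control period).
- arm.grab_frame(name): name is "side" or "top" or "wrist"; returns a dict with "color" (480x640x3 uint8, red, green, blue), "z_map" (480x640 float32, m along the optical axis (not along the pixel's ray), 0 where there is no reading), "K" (3x3 intrinsics, pixels), "rvec" (rotation vector, rad) and "tvec" (3), from world to camera coordinates, as OpenCV has them. Camera axes: x right, y down, z forward; pixel columns grow to the right and rows downward; lengths in m; the calibration is good to about 2 mm. A picture is of the moment at which its call begins.
- arm.job_done(): hands the job in; it is judged then, once.
Trained networks look in a picture, given as the dict that the camera call returned (one of the last four; its "shot" number tells which), for a name from the list of things; names that differ only in an ending like _2 or _b are one class to them, and where a whole thing is asked for, a point or a joint stands for the part that bears it (a point fixed in the world has none). Each returns a list of dicts, best first, with "confidence" (0 to 1); they miss things now and then, are a little off and sometimes report something else, mostly with a low value. They report only what shows in the picture. A call takes as long as a camera call. They do not tell look-alikes from the thing itself.
- arm.find_in(picture, thing): "location" ([x, y, z] in m, in world coordinates, good to about 4 mm: the middle of the surface that is visible of it).
- arm.masks_of(picture, thing): "mask" (480x640 bool, what is visible of it).
The state is a dict: "time_s": time; "joint_pos": joint angles; "joint_vel": joint speeds; "joint_efforts": joint torques, N m; "position": TCP position; "eef_rot": TCP orientation; "ft_force": force on the tool from outside, world axes, zero at the start; "moment": the same for the moment, N m; "grip_width": finger opening in m; "finger_force": force on a finger pad.
Only numpy, scipy, OpenCV 4.12 (cv2) and the standard library are available. Lean on these libraries where they do the work, as an engineer would, in place of code of your own. Each camera call takes 0.05 s, during which the arm holds its last target. There are 200 camera calls.

TASK

Lay the loose handle down in the blue fork of the turntable's ratchet lever, wooden end outwards, and let go of it; then take it again and work the lever back and forth with it until the yellow pot stands under the magnifier ring, in line with the red marker. The turntable only goes one way, so stop there, and turn it with the lever alone, not by touching it or its pots. Leave the handle lying in the fork, and do not disturb the bottles and the box on the bench.

Things in the scene. Friction and masses are not known exactly. Their poses are not given: they have to be found in the camera images.
- handle: Loose handle bar, 200 mm long, 22 mm thick, 0.3 to 0.5 kg: square steel bar (130 mm) with a round wooden grip (70 mm) at one end. Origin on its underside at its balance point, 75 mm from the steel end; x axis along the bar to the wooden end (tip at x = +125 mm), z up. Starts lying on the bench; best picked up across the steel at the origin.
- handle_grip (a point): Middle of the handle's wooden grip, on the bar's centre line: 90 mm along the handle's x axis from its origin and 11 mm above its underside.
- seat (a point): On the floor of the lever's blue fork, 30 mm above the bench, 218.5 mm from the turntable's axis. x axis: outwards along the lever, z up. The handle is home with its origin here and its x axis (wooden end) along this x. One pair of fork cheeks stands 36 to 68 mm inwards of here, one 36 to 62 mm outwards; between them is only a rail 16 mm wide, top 24 mm high, so fingers can go down on both sides.
- fork_mouth (a point): Mid top of the outer pair of fork cheeks, 49 mm along x from the seat and 61 mm above the bench. Both pairs are open above, 28 mm apart inside, mouths flared, 51 mm wide outside. A stop plate stands 3.5 mm beyond the steel end of a handle that is home; the wooden grip stays free outside the fork, its middle 308 mm from the axis.
- lever (a joint): Swing of the ratchet lever about the turntable's axis, rad, stops at -0.36 and 0.36; 0: fork along the stand's -y; grows anticlockwise from above (grip goes away from the robot). Swung the growing way it drives the turntable, after up to a notch (0.31 rad) of free travel; swung back it clicks freely over the teeth. Stays where left; driving takes about 4 N at the wooden grip.
- carousel (a joint): Turn of the turntable, rad, growing anticlockwise from above, the only way it goes (20 notches a turn, 0.314 rad each; friction keeps it where the lever leaves it). 0: the yellow pot is right under the magnifier ring; starts between -2.2 and -1.3. While driven it moves as far as the lever.
- stand: Fixed grey stand of the turntable, on the bench; origin on the upright axis at bench height. The magnifier ring is over its +x side, on a post 132 mm from the axis with a red marker at its foot. The turntable has a toothed steel wheel 214 mm across, 30 to 44 mm high, and a wooden disc with six pots (38 mm wide, tops 80 mm high) whose centres lie 62 mm from the axis.
- yellow_pot (a point): Centre of the top of the only yellow pot on the turntable, 62 mm from the axis, 80 mm above the bench.
- lens (a point): Centre of the black magnifier ring (64 mm across), 140 mm above the bench, fixed to the stand 62 mm from the axis.
- white_bottle: White bottle with red cap, 66 mm across, 190 mm high, not to be disturbed. Origin under its centre.
- amber_bottle: Small amber bottle, 40 mm across, 85 mm high, not to be disturbed. Origin under its centre.
- yellow_box: Open yellow plastic box, 150 x 105 x 50 mm, not to be disturbed. Origin under its centre.
Mind the look-alikes: they are no part of the job. Of the things that look like the handle, take the one that is farthest to the robot's right at the start.

How it is judged:
By the outcome, as a careful person would: the job done as asked, in the order asked, and still so for the second after the job is handed in, with the robot touching nothing.
It also fails if it takes over 72 s, if anything falls off the work surface, if the arm or the gripper's body presses on something with over 40 N, if the wrist force passes 120 N, or if a joint passes its speed limit or range.

## Working session

There is one attempt and no reset: what is moved stays moved. The work goes in short steps, Python scripts to look and compute and a tool call to move; the robot and the scene stay as the last step left them, time stands still between calls to the robot, and variables do not carry over. Pictures are saved under pics/ and viewed, at most 10 in all, crops included, and the job is handed in when it is done.

Besides the shell and the picture viewer there is one more tool, called after ">>>" by a JSON object that holds its "op" and its "data", one argument or row to a line. apply_moves: Moves the arm, as the interface text tells. Its arguments: {"type":"object","properties":{"commands":{"type":"array","items":{"type":"object","properties":{"rot":{"type":"array","items":{"type":"number","minimum":-1,"maximum":1}},"translation":{"type":"array","items":{"type":"number","minimum":-1,"maximum":1}},"fingers":{"type":"number"}}}},"grip_force":{"type":"number"}},"required":["commands"]}

```bash
mkdir -p pics; ls
cat > h.py <<'E'
import numpy as np, cv2
from rig import arm
from scipy.spatial.transform import Rotation as R
def save(p,n): cv2.imwrite('pics/'+n+'.png',p['color'][:,:,::-1])
def cloud(p):
    K=np.array(p['K']);z=p['z_map'];v,u=np.mgrid[:480,:640]
    c=np.stack([(u-K[0,2])/K[0,0]*z,(v-K[1,2])/K[1,1]*z,z],-1)
    Rm=cv2.Rodrigues(np.array(p['rvec'],float))[0]
    return (c-np.array(p['tvec']).ravel())@Rm
def tool(): 
    s=arm.state();q=s['eef_rot'];return np.array(s['position']),R.from_quat([q[1],q[2],q[3],q[0]])
E
python3 - <<'E'
from h import *
np.set_printoptions(precision=4,suppress=True)
t=arm.grab_frame('top');s=arm.grab_frame('side');save(t,'top0');save(s,'side0')
for n in ['handle','handle_grip','seat','fork_mouth','lever','stand','yellow_pot','lens','white_bottle','amber_bottle','yellow_box','carousel']:
    for nm,p in (('top',t),('side',s)):
        try:
            for d in arm.find_in(p,n)[:4]: print(n,nm,np.array(d['location']),round(d['confidence'],2))
        except Exception as e: print(n,nm,e)
print(tool()[1].as_matrix(),arm.state())
E
```

```text
pics
handle top [ 0.8155 -0.1674  0.0227] 0.92
handle top [ 0.5154 -0.2944  0.0238] 0.82
handle side [ 0.5297 -0.289   0.0232] 0.93
handle side [ 0.26   -0.1582  0.0203] 0.84
handle side [ 0.8251 -0.1756  0.019 ] 0.67
handle_grip top [ 0.8125 -0.1648  0.0186] 0.95
handle_grip top [ 0.514  -0.293   0.0242] 0.83
handle_grip side [ 0.2628 -0.1594  0.0238] 0.8
handle_grip side [ 0.5262 -0.2957  0.0214] 0.78
handle_grip side [ 0.8238 -0.1736  0.0197] 0.62
seat top [ 0.5848 -0.0207  0.0309] 0.63
seat side [0.5655 0.0088 0.0426] 0.56
fork_mouth top [ 0.5875 -0.0191  0.032 ] 0.59
lever top [ 0.5877 -0.0221  0.0319] 0.88
lever top [0.5684 0.1467 0.0488] 0.3
stand top [0.589  0.143  0.0482] 0.71
stand side [0.6034 0.0584 0.0637] 0.45
yellow_pot top [0.5889 0.1437 0.0505] 0.24
yellow_pot side [ 0.5626 -0.4923  0.0535] 0.67
lens top [0.5801 0.141  0.0523] 0.86
lens side [0.6076 0.0606 0.0611] 0.74
white_bottle top [ 0.6609 -0.313   0.1222] 0.7
white_bottle side [ 0.6616 -0.3341  0.0966] 0.82
amber_bottle top [ 0.5671 -0.4829  0.0532] 0.63
amber_bottle side [ 0.5628 -0.4912  0.0521] 0.79
yellow_box top [0.4017 0.4758 0.0084] 0.88
yellow_box top [ 0.5168 -0.2943  0.0235] 0.34
yellow_box side [0.3449 0.4946 0.0266] 0.58
carousel top [0.5698 0.1437 0.0474] 0.61
[[ 0.9119  0.4103  0.    ]
 [ 0.4103 -0.9119 -0.    ]
 [ 0.      0.     -1.    ]] {'time_s': 1.3, 'joint_pos': array([-1.3714,  0.3129,  1.4977,  0.    ,  1.331 , -0.2234]), 'joint_vel': array([-0.0013, -0.0006,  0.0001, -0.0007,  0.0014,  0.0012]), 'joint_efforts': array([  0.0002, -40.2113, -25.2415,   0.0695,   0.032 ,  -0.    ]), 'position': array([ 0.2154, -0.4788,  0.2387]), 'eef_rot': array([0.    , 0.9777, 0.2098, 0.    ]), 'ft_force': array([-0.1756, -0.4189, -0.0085]), 'moment': array([-0.0476,  0.0234, -0.0227]), 'finger_force': 0.0, 'grip_width': 0.0879093192868401}
```

View pics/top0.png

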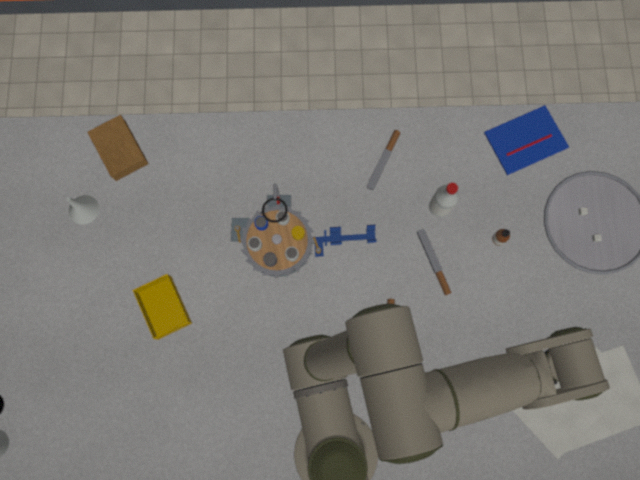

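View pics/side0.png

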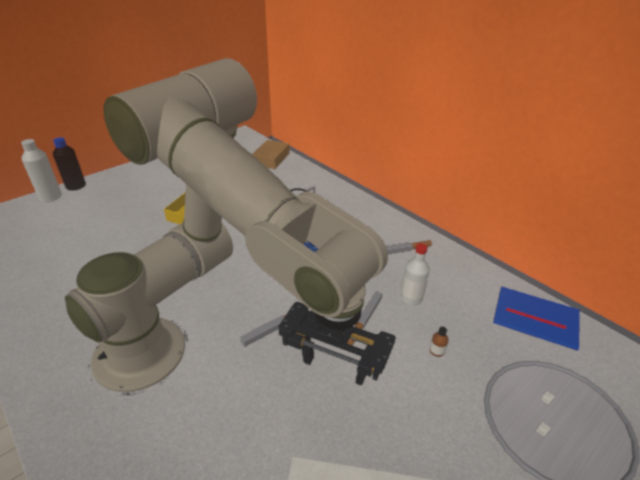

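The top view shows three handles, at (383,160), (434,262) and (392,302). The right-most is the one at (434,262), with its wooden end toward the robot at (446,287). The blue fork runs from (318,240) to (375,234). The ring is at (275,209), the yellow pot at (299,233) and the turntable axis near (277,241).

```bash
cat >> h.py <<'E'
np.set_printoptions(precision=4,suppress=True)
def hsv(p): return cv2.cvtColor(p['color'],cv2.COLOR_RGB2HSV)
def near(P,c,r): return np.hypot(P[...,0]-c[0],P[...,1]-c[1])<r
def axis2(pts):
    m=pts.mean(0);w,V=np.linalg.eigh(np.cov((pts-m).T));return m,V[:,1]
E
python3 - <<'E'
from h import *
t=arm.grab_frame('top');P=cloud(t);H=hsv(t);z=P[...,2];hue,sat,val=H[...,0],H[...,1],H[...,2]
ok=t['z_map']>0
print('bench z',np.median(z[ok&near(P,(0.45,0.25),.05)]),'px/m',t['K'][0][0]/np.median(t['z_map']))
# handle
m=ok&near(P,(0.515,-0.294),.13)&(z>0.012)&(z<0.04)&~near(P,(0.661,-0.313),.06)
pts=P[m];c,a=axis2(pts[:,:2]);
wood=m&(sat>90)
print('handle n',m.sum(),'mean',c,'z',np.median(pts[:,2]));wc=P[wood][:,:2].mean(0)
a=a*np.sign((wc-c)@a);s=(pts[:,:2]-c)@a;print('axis',a,np.degrees(np.arctan2(a[1],a[0])),'ext',s.min(),s.max(),'wood from',((P[wood][:,:2]-c)@a).min(),'width',np.ptp((pts[:,:2]-c)@[-a[1],a[0]]))
# blue
b=ok&(hue>100)&(hue<128)&(sat>110)&near(P,(0.585,-0.03),.17)&(P[...,1]<0.075)
q=P[b];c,a=axis2(q[:,:2]);a=a*-np.sign(a[1]);print('blue',b.sum(),c,a,'z',np.percentile(q[:,2],[5,50,95]))
s=(q[:,:2]-c)@a;print('ext',s.min(),s.max(), np.histogram(s,np.arange(-.1,.101,.01)))
for k in np.arange(-.1,.1,.01):
    i=(s>=k)&(s<k+.01)
    if i.sum(): print(round(k,3),i.sum(),q[i].mean(0),'zmax',q[i][:,2].max(),'w',np.ptp(q[i][:,1-0]),np.ptp(q[i][:,0]))
D=near(P,(0.585,0.142),.13)&ok
y=D&(hue>20)&(hue<32)&(sat>170)&(val>120);print('yellow',y.sum(),P[y].mean(0) if y.sum() else '')
k=D&(z>.125)&(z<.155);print('ring',k.sum(),P[k].mean(0),P[k].min(0),P[k].max(0))
r=D&((hue<6)|(hue>174))&(sat>140);print('red',r.sum(),P[r].mean(0) if r.sum() else '')
w=D&(z>.025)&(z<.056);
hull=P[w][:,:2];print('wheel zone',(hull.max(0)+hull.min(0))/2,np.ptp(hull,axis=0))
big=cv2.resize(t['color'][180:310,210:470],None,fx=3,fy=3,interpolation=cv2.INTER_CUBIC)
cv2.imwrite('pics/crop1.png',big[:,:,::-1])
E
```

```text
bench z -0.0021132231295950587 px/m 345.22214926262325
handle n 519 mean [ 0.5155 -0.2957] z 0.019566630746636414
axis [-0.9413 -0.3376] -160.26832650792636 ext -0.09665663637209855 0.11429721121078944 wood from 0.03397158547864955 width 0.09310513000666516
blue 505 [ 0.5885 -0.0447] [ 0.1105 -0.9939] z [0.0167 0.0277 0.0593]
ext -0.08940666118532248 0.08436504865116642 (array([ 0, 10, 42, 21, 22, 28, 56, 57, 38, 15, 14, 15, 17, 14, 14, 17, 50,
       55, 20,  0]), array([-0.1 , -0.09, -0.08, -0.07, -0.06, -0.05, -0.04, -0.03, -0.02,
       -0.01, -0.  ,  0.01,  0.02,  0.03,  0.04,  0.05,  0.06,  0.07,
        0.08,  0.09,  0.1 ]))
-0.09 10 [0.55   0.0356 0.0224] zmax 0.027191524968828682 w 0.008535166981725899 0.04632926225489653
-0.08 42 [0.571  0.028  0.0216] zmax 0.030512391085006522 w 0.013542351483591689 0.05342581206400654
-0.07 21 [0.5845 0.0205 0.021 ] zmax 0.030146350017066014 w 0.00882516753363826 0.03226728194251505
-0.06 22 [0.5842 0.0111 0.0424] zmax 0.054340956448889983 w 0.00861418206532423 0.02883338067158725
-0.05 28 [ 0.5853 -0.0012  0.0345] zmax 0.0617695602872853
[... 867 characters left out ...]
29
0.04 14 [ 0.5912 -0.0898  0.0214] zmax 0.026245572886789456 w 0.008549597660294728 0.010000029520527587
0.05 17 [ 0.5892 -0.1009  0.0242] zmax 0.061713783312349946 w 0.01075759212203281 0.029179221450742143
0.06 50 [ 0.5929 -0.1102  0.0398] zmax 0.06509921733486788 w 0.011475358450277917 0.04432337863937863
0.07 55 [ 0.5945 -0.1197  0.0401] zmax 0.06282597437805013 w 0.013834977494631626 0.048373150202604465
0.08 20 [ 0.6013 -0.1259  0.038 ] zmax 0.06104229472582556 w 0.005379737375752897 0.04187742226420843
yellow 143 [0.5942 0.0889 0.0781]
ring 230 [0.6529 0.1464 0.1411] [0.609  0.1131 0.1251] [0.7141 0.1811 0.1526]
red 6 [0.6935 0.1451 0.0478]
wheel zone [0.5946 0.1396] [0.2389 0.2541]
```

View pics/crop1.png

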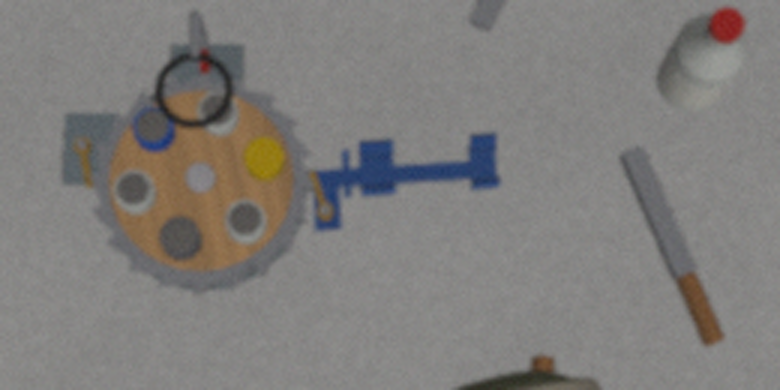

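>>> {"op": "apply_moves", "data": {
  "commands": [
    {"rot": [0,0,0],"translation": [0.2,-0.03,0],"fingers": 1},
    {"rot": [0,0,0],"translation": [0.4,-0.06,0],"fingers": 1},
    {"rot": [0,0,0.02],"translation": [0.6,-0.09,0],"fingers": 1},
    {"rot": [0,0,0.05],"translation": [0.8,-0.12,0],"fingers": 1},
    {"rot": [0,0,0.05],"translation": [1,-0.15,0],"fingers": 1}
  ],
  "grip_force": 30
}}

```text
time_s: 1.98
position: [0.4293, -0.341, 0.2388]
eef_rot: [0.0, 0.985, 0.171, 0.0]
ft_force: [-0.2, -1.0, -0.2]
grip_width: 0.0884
finger_force: 0.0
```

>>> {"op": "apply_moves", "data": {
  "commands": [
    {"rot": [0,0,0],"translation": [0.15,0,0.05],"fingers": 1},
    {"rot": [0,0,0],"translation": [0.3,0,0.1],"fingers": 1},
    {"rot": [0,0,0],"translation": [0.42,0,0.1],"fingers": 1},
    {"rot": [0,0,0],"translation": [0.45,0,0.1],"fingers": 1},
    {"rot": [0,0,0],"translation": [0.45,0,0.1],"fingers": 1}
  ]
}}

```text
time_s: 2.6
position: [0.5336, -0.3042, 0.2137]
eef_rot: [0.0, 0.985, 0.171, -0.0]
ft_force: [-0.6, -1.5, 0.2]
grip_width: 0.0882
finger_force: 0.0
```

```bash
cat >> h.py <<'E'
def bar(p,c0,z0=.01,z1=.035,r=.14):
    P=cloud(p);H=hsv(p);z=P[...,2];ok=(p['z_map']>0)
    m=(ok&near(P,c0,r)&(z>z0)&(z<z1)).astype(np.uint8)
    n,L,st,_=cv2.connectedComponentsWithStats(m)
    k=1+np.argmax(st[1:,4]);m=L==k;q=P[m][:,:2]
    rc=cv2.minAreaRect((q*1000).astype(np.float32))
    c,a=axis2(q);w=m&(H[...,1]>90)
    a=a*np.sign((P[w][:,:2].mean(0)-c)@a);s=(q-c)@a;l=(q-c)@np.array([-a[1],a[0]])
    sw=(P[w][:,:2]-c)@a
    mid=(np.percentile(l,2)+np.percentile(l,98))/2
    return dict(c=c,a=a,deg=np.degrees(np.arctan2(a[1],a[0])),smin=s.min(),smax=s.max(),w0=np.percentile(sw,1),width=np.percentile(l,98)-np.percentile(l,2),mid=mid,z=np.median(P[m][:,2]),n=m.sum(),rect=rc)
E
python3 - <<'E'
from h import *
p=arm.grab_frame('wrist');save(p,'w1');print(tool()[0],tool()[1].as_matrix()[:,0])
b=bar(p,(0.515,-0.294));print(b)
o=b['c']+b['a']*(b['smin']+.075);print('origin from steel end',o,'from wood',b['c']+b['a']*(b['smax']-.125))
E
```

```text
[ 0.5332 -0.3045  0.2139] [ 0.9415  0.337  -0.0002]
{'c': array([ 0.5216, -0.2935]), 'a': array([-0.9403, -0.3402]), 'deg': np.float64(-160.10955457495362), 'smin': np.float64(-0.0905920387815968), 'smax': np.float64(0.10895178085586535), 'w0': np.float64(0.04104840581470244), 'width': np.float64(0.021114322689774666), 'mid': np.float64(-8.638947275544945e-05), 'z': np.float64(0.02143597970013903), 'n': np.int64(3893), 'rect': ((512.9121704101562, -296.4500427246094), (199.54617309570312, 22.041065216064453), 19.901365280151367)}
origin from steel end [ 0.5363 -0.2882] from wood [ 0.5367 -0.288 ]
```

View pics/w1.png

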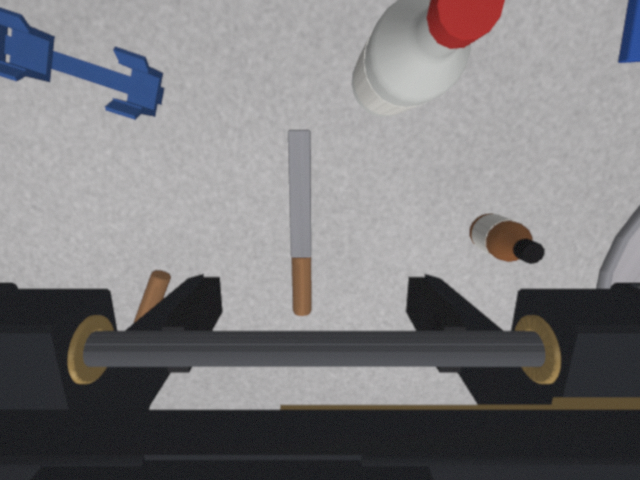

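>>> {"op": "apply_moves", "data": {
  "commands": [
    {"rot": [0,0,0],"translation": [0.035,-0.058,0.2],"fingers": 1},
    {"rot": [0,0,0],"translation": [0.035,-0.058,0.4],"fingers": 1},
    {"rot": [0,0,0],"translation": [0.035,-0.058,0.6],"fingers": 1},
    {"rot": [0,0,0],"translation": [0.035,-0.058,0.76],"fingers": 1},
    {"rot": [0,0,0],"translation": [0.035,-0.058,0.84],"fingers": 1}
  ]
}}

```text
time_s: 3.28
position: [0.536, -0.2877, 0.0023]
eef_rot: [-0.001, 0.985, 0.171, -0.001]
ft_force: [-1.0, -1.1, 0.7]
grip_width: 0.0881
finger_force: 0.0
```

>>> {"op": "apply_moves", "data": {
  "commands": [
    {"rot": [0,0,0],"translation": [0,0,0],"fingers": 0.5},
    {"rot": [0,0,0],"translation": [0,0,0],"fingers": 0},
    {"rot": [0,0,0],"translation": [0,0,0],"fingers": 0},
    {"rot": [0,0,0],"translation": [0,0,0],"fingers": 0},
    {"rot": [0,0,0],"translation": [0,0,0],"fingers": 0}
  ],
  "grip_force": 45
}}

```text
time_s: 3.9
position: [0.5373, -0.2874, 0.004]
eef_rot: [0.0, 0.985, 0.171, 0.0]
ft_force: [-0.2, 0.1, -0.6]
grip_width: 0.0402
finger_force: 0.0
```

Run:
```python
from h import *
s=arm.state();print(s['time_s'],s['position'],s['grip_width'],s['finger_force'],s['ft_force'])
```

```text
3.9 [ 0.5373 -0.2874  0.004 ] 0.04020646115264569 0.0 [-0.1908  0.1034 -0.5653]
```

>>> {"op": "apply_moves", "data": {
  "commands": [
    {"rot": [0,0,0],"translation": [0,0,0],"fingers": 0},
    {"rot": [0,0,0],"translation": [0,0,0],"fingers": 0},
    {"rot": [0,0,0],"translation": [0,0,0],"fingers": 0},
    {"rot": [0,0,0],"translation": [0,0,-0.04],"fingers": 0},
    {"rot": [0,0,0],"translation": [0,0,-0.12],"fingers": 0}
  ]
}}

```text
time_s: 4.53
position: [0.5368, -0.2871, 0.034]
eef_rot: [-0.001, 0.985, 0.171, -0.001]
ft_force: [-0.5, 0.5, -2.6]
grip_width: 0.0217
finger_force: 45.0
```

```bash
cat >> h.py <<'E'
def circ(q,r=None):
    from scipy.optimize import least_squares
    f=lambda v: np.hypot(q[:,0]-v[0],q[:,1]-v[1])-(v[2] if r is None else r)
    return least_squares(f,[*q.mean(0)]+([.1] if r is None else []),loss='soft_l1',f_scale=.002).x
def blue(p):
    P=cloud(p);H=hsv(p)
    b=(p['z_map']>0)&(H[...,0]>100)&(H[...,0]<128)&(H[...,1]>110)&near(P,(0.585,-0.03),.17)&(P[...,1]<0.075)
    return P,b
E
python3 - <<'E'
from h import *
t=arm.grab_frame('top');P=cloud(t);H=hsv(t);z=P[...,2];ok=t['z_map']>0
s=arm.state();print(s['time_s'],s['position'],s['grip_width'],s['finger_force'],s['ft_force'])
D=near(P,(0.585,0.142),.14)&ok
# wooden disc (orange) circle
wd=D&(H[...,0]>8)&(H[...,0]<20)&(H[...,1]>90)&(z>.03)&(z<.07)
q=P[wd];print('disc',wd.sum(),np.median(q[:,2]),cv2.minEnclosingCircle((q[:,:2]*1000).astype(np.float32)))
# wheel steel: boundary of z in 36..50
w=D&(z>.034)&(z<.065)&near(P,(.585,.142),.118)&~((H[...,0]>100)&(H[...,0]<128)&(H[...,1]>110))
mask=cv2.morphologyEx(w.astype(np.uint8),cv2.MORPH_CLOSE,np.ones((9,9)));mask=cv2.morphologyEx(mask,cv2.MORPH_OPEN,np.ones((9,9)))
c,_=cv2.findContours(mask,cv2.RETR_EXTERNAL,cv2.CHAIN_APPROX_NONE);c=max(c,key=cv2.contourArea)[:,0]
q=P[c[:,1],c[:,0],:2];print('wheel',circ(q))
y=D&(H[...,0]>20)&(H[...,0]<32)&(H[...,1]>150)&(z>.06);q=P[y][:,:2];print('pot',y.sum(),q.mean(0),(q.min(0)+q.max(0))/2,np.ptp(q,axis=0),np.median(P[y][:,2]))
hub=D&near(P,(.585,.143),.03)&(H[...,1]<40)&(z>.045);q=P[hub];print('hub',hub.sum(),q.mean(0),circ(q[:,:2]))
k=D&(z>.13)&(z<.155)&(H[...,2]<80);q=P[k][:,:2];print('ring',k.sum(),circ(q),np.ptp(q,axis=0),np.median(P[k][:,2]))
r=D&((H[...,0]<8)|(H[...,0]>172))&(H[...,1]>110);print('red',r.sum(),P[r])
P,b=blue(t);b&=(P[...,2]>.05);q=P[b];print(len(q))
for lo,hi in ((-.15,-.06),(-.06,.02)):
    i=(q[:,1]>lo)&(q[:,1]<hi);print(q[i].mean(0),cv2.minAreaRect((q[i][:,:2]*1000).astype(np.float32)))
E
```

```text
4.575 [ 0.5383 -0.2882  0.0376] 0.02152499466214395 44.99671032652259 [ 2.9579 -1.3674  0.291 ]
disc 1590 0.0496876739979103 ((581.8524169921875, 149.67733764648438), 124.27922821044922)
wheel [0.5722 0.1508 0.0939]
pot 149 [0.594  0.0879] [0.5954 0.0877] [0.0393 0.0337] 0.07786383348910728
hub 74 [0.5835 0.1482 0.0672] [0.5826 0.1485 0.0096]
ring 165 [0.6442 0.147  0.0316] [0.0689 0.0683] 0.13988612484620472
red 13 [[0.7083 0.1447 0.0448]
 [0.6764 0.1373 0.1411]
 [0.672  0.1404 0.1373]
 [0.6702 0.1372 0.143 ]
 [0.6726 0.1351 0.1348]
 [0.695  0.1473 0.0498]
 [0.6957 0.1446 0.047 ]
 [0.6964 0.142  0.0446]
 [0.6933 0.1477 0.0454]
 [0.6909 0.1442 0.0533]
 [0.6918 0.1416 0.0501]
 [0.6915 0.148  0.0412]
 [0.6921 0.1453 0.0391]]
109
[ 0.5954 -0.1166  0.0556] ((591.8172607421875, -116.89236450195312), (48.5406379699707, 20.500886917114258), 0.9582955241203308)
[ 0.5878 -0.013   0.056 ] ((587.2827758789062, -7.215124130249023), (50.15578079223633, 41.74264907836914), 1.5803951025009155)
```

>>> {"op": "apply_moves", "data": {
  "commands": [
    {"rot": [0,0,0],"translation": [0.08,-0.1,-0.16],"fingers": 0},
    {"rot": [0,0,-0.05],"translation": [0.16,-0.22,-0.32],"fingers": 0},
    {"rot": [0,0,-0.15],"translation": [0.24,-0.34,-0.46],"fingers": 0},
    {"rot": [0,0,-0.25],"translation": [0.33,-0.44,-0.5],"fingers": 0},
    {"rot": [0,0,-0.35],"translation": [0.41,-0.48,-0.5],"fingers": 0}
  ]
}}

```text
time_s: 5.2
position: [0.594, -0.1384, 0.161]
eef_rot: [0.001, 0.9, 0.435, 0.001]
ft_force: [-0.6, -0.7, -3.4]
grip_width: 0.0215
finger_force: 45.0
```

>>> {"op": "apply_moves", "data": {
  "commands": [
    {"rot": [0,0,-0.1],"translation": [0,0,0],"fingers": 0},
    {"rot": [0,0,-0.2],"translation": [0,0,0],"fingers": 0},
    {"rot": [0,0,-0.3],"translation": [0,0,0],"fingers": 0},
    {"rot": [0,0,-0.4],"translation": [0,0,0],"fingers": 0},
    {"rot": [0,0,-0.455],"translation": [0,0,0],"fingers": 0}
  ]
}}

```text
time_s: 5.82
position: [0.5932, -0.1399, 0.1596]
eef_rot: [0.0, 0.692, 0.722, 0.0]
ft_force: [-0.0, -0.2, -3.2]
grip_width: 0.0217
finger_force: 45.0
```

>>> {"op": "apply_moves", "data": {
  "commands": [
    {"rot": [0,0,0],"translation": [0,0,0],"fingers": 0},
    {"rot": [0,0,0],"translation": [0,0,0],"fingers": 0},
    {"rot": [0,0,0],"translation": [0,0,0],"fingers": 0},
    {"rot": [0,0,0],"translation": [0,0,0],"fingers": 0},
    {"rot": [0,0,0],"translation": [0,0,0],"fingers": 0}
  ]
}}

```text
time_s: 6.45
position: [0.5932, -0.1399, 0.1587]
eef_rot: [-0.0, 0.694, 0.72, -0.0]
ft_force: [0.0, 0.5, -3.1]
grip_width: 0.0217
finger_force: 45.0
```

Run:
```python
from h import *
p=arm.grab_frame('wrist');save(p,'w2');T,Rm=tool();print(T,Rm.as_matrix()[:,0],np.degrees(np.arctan2(*Rm.as_matrix()[[1,0],0])),arm.state()['grip_width'])
P,b=blue(p);z=P[...,2];b2=b&(z>.05);q=P[b2];print('blue hi',len(q),np.median(q[:,2]) if len(q) else '')
n,L,st,_=cv2.connectedComponentsWithStats(b2.astype(np.uint8))
for k in range(1,n):
    if st[k,4]>60:
        i=L==k;print(st[k],P[i].mean(0),cv2.minAreaRect((P[i][:,:2]*1000).astype(np.float32)))
low=b&(z>.012)&(z<.034)
print('rail',low.sum())
q=P[low]
for y in np.arange(-.12,.0,.01):
    i=(q[:,1]>y)&(q[:,1]<y+.01)
    if i.sum()>10: print(round(y,3),i.sum(),q[i].mean(0),q[i][:,0].min(),q[i][:,0].max())
# held bar
ok=p['z_map']>0;m=ok&near(P,T[:2],.16)&(z>T[2]-.02)&(z<T[2]+.05);print('held',m.sum());
```

```text
[ 0.5932 -0.1399  0.1587] [-0.0377  0.9993  0.    ] 92.16246192331339 0.02128601912500214
blue hi 2248 0.05744605308621083
[275  32  18  55 880] [ 0.5679 -0.0172  0.0567] ((567.8206176757812, -17.30362892150879), (10.825678825378418, 31.563777923583984), 1.6172778606414795)
[333  32  18  56 883] [ 0.6065 -0.0162  0.0567] ((606.5565185546875, -16.062332153320312), (10.919878959655762, 31.57478141784668), 1.7621126174926758)
[279 194   6  32 168] [ 0.568  -0.1179  0.0606] ((567.7916870117188, -118.48863983154297), (3.868814468383789, 23.367277145385742), 1.1698459386825562)
[342 194   5  32 122] [ 0.6137 -0.117   0.0608] ((613.7356567382812, -116.95252990722656), (3.1273906230926514, 23.456674575805664), 1.092782735824585)
rail 3945
-0.06 207 [ 0.5886 -0.054   0.0237] 0.5814310953215823 0.5959877667179587
-0.05 251 [ 0.5882 -0.045   0.0237] 0.5811488352008237 0.595667503600332
-0.04 369 [ 0.5876 -0.034   0.0264] 0.569220268906674 0.6060489619309946
-0.03 541 [ 0.5873 -0.025   0.0298] 0.5732415020292806 0.6014978269626237
-0.02 564 [ 0.5869 -0.015   0.0297] 0.5729583879804201 0.6010067364970203
-0.01 529 [ 0.5871 -0.0053  0.0297] 0.5728410285583447 0.6008624356269644
held 17568
```

View pics/w2.png

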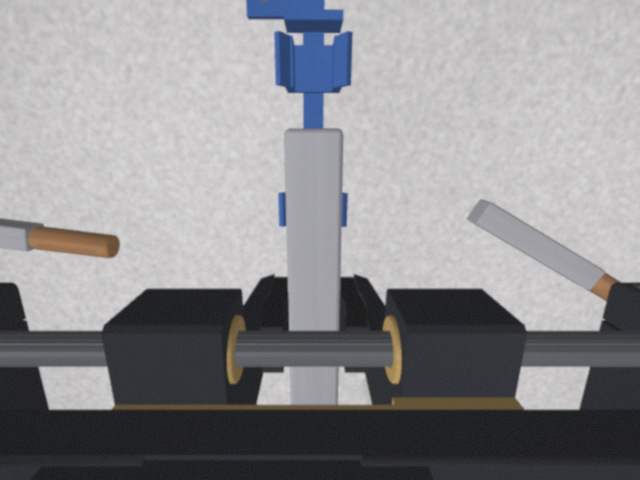

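Run:
```python
from h import *
p=arm.grab_frame('wrist');T,Rm=tool();P=cloud(p);z=P[...,2];H=hsv(p)
m=(p['z_map']>0)&near(P,T[:2],.16)&(z>.15)&(z<.19)&(H[...,2]>110)&(H[...,1]<40)
m[:, :270]=0;m[:,360:]=0;m[310:]=0
q=P[m];print(T,len(q),np.percentile(q[:,2],[5,50,95]))
top=q[q[:,2]>np.median(q[:,2])-.003];print(top[:,1].max(),np.percentile(top[:,1],99.5))
for y in np.arange(-.13,-.06,.01):
    i=(top[:,1]>y)&(top[:,1]<y+.01)
    if i.sum()>10: print(round(y,3),i.sum(),np.percentile(top[i][:,0],[1,50,99]),(top[i][:,0].min()+top[i][:,0].max())/2)
```

```text
[ 0.5932 -0.1399  0.1587] 10007 [0.1756 0.1768 0.1778]
-0.06535794527780378 -0.06603218430156331
-0.13 1190 [0.5812 0.5917 0.6023] 0.5916876230599128
-0.12 1271 [0.5807 0.5914 0.6022] 0.5915806994139299
-0.11 1342 [0.5802 0.5909 0.6016] 0.5910046322319614
-0.1 1404 [0.58   0.5905 0.6011] 0.5903897755251937
-0.09 1509 [0.5795 0.5901 0.6008] 0.5902946343312562
-0.08 1628 [0.579  0.5898 0.6006] 0.5899196877067341
-0.07 697 [0.5792 0.59   0.6003] 0.5895953149165103
```

>>> {"op": "apply_moves", "data": {
  "commands": [
    {"rot": [0,0,0],"translation": [0.1,0,0.0],"fingers": 0},
    {"rot": [0,0,0],"translation": [0.2,0,0.1],"fingers": 0},
    {"rot": [0,0,0],"translation": [0.284,-0.003,0.2],"fingers": 0},
    {"rot": [0,0,0],"translation": [0.284,-0.003,0.295],"fingers": 0},
    {"rot": [0,0,0],"translation": [0.284,-0.003,0.295],"fingers": 0}
  ]
}}

```text
time_s: 7.18
position: [0.589, -0.0686, 0.0837]
eef_rot: [-0.001, 0.693, 0.72, -0.001]
ft_force: [-0.4, -1.1, -2.4]
grip_width: 0.0219
finger_force: 45.0
```

Run:
```python
from h import *
p=arm.grab_frame('wrist');T,Rm=tool();P,b=blue(p);z=P[...,2];H=hsv(p)
print(T,arm.state()['ft_force'])
m=(p['z_map']>0)&near(P,T[:2],.16)&(z>.085)&(z<.12)&(H[...,2]>110)&(H[...,1]<40)
m[:, :250]=0;m[:,380:]=0;m[310:]=0
q=P[m];top=q[q[:,2]>np.median(q[:,2])-.003];print(len(q),np.median(q[:,2]),'end y',np.percentile(top[:,1],99.5))
for y in np.arange(-.06,.01,.01):
    i=(top[:,1]>y)&(top[:,1]<y+.01)
    if i.sum()>10: print(round(y,3),i.sum(),(top[i][:,0].min()+top[i][:,0].max())/2)
n,L,st,_=cv2.connectedComponentsWithStats((b&(z>.045)).astype(np.uint8))
for k in range(1,n):
    if st[k,4]>40: i=L==k;print(st[k],P[i].min(0),P[i].max(0))
```

```text
[ 0.5898 -0.069   0.085 ] [ 0.0571 -0.4688 -3.3474]
9962 0.10178935134024716 end y 0.005097713769553868
-0.06 1188 0.5878795010950616
-0.05 1251 0.5873970292141069
-0.04 1330 0.5868455593754666
-0.03 1402 0.5866392064610438
-0.02 1496 0.5861422556675935
-0.01 1580 0.5854766650416088
0.0 893 0.585439751676534
[278 112  77  14 935] [0.5668 0.0093 0.0451] [0.6058 0.016  0.0518]
[ 266  146   19   63 1068] [ 0.5621 -0.0327  0.0519] [ 0.571  -0.0017  0.0626]
[ 342  146   25   64 1416] [ 0.6007 -0.0312  0.0504] [ 0.6126 -0.      0.0633]
```

>>> {"op": "apply_moves", "data": {
  "commands": [
    {"rot": [0,0,0],"translation": [0,0.004,0.05],"fingers": 0},
    {"rot": [0,0,0],"translation": [0,0.004,0.1],"fingers": 0},
    {"rot": [0,0,0],"translation": [0,0.004,0.15],"fingers": 0},
    {"rot": [0,0,0],"translation": [0,0.004,0.19],"fingers": 0},
    {"rot": [0,0,0],"translation": [0,0.004,0.2],"fingers": 0}
  ]
}}

```text
time_s: 7.85
position: [0.5905, -0.0689, 0.0341]
eef_rot: [-0.001, 0.694, 0.72, -0.0]
ft_force: [0.7, -0.4, -2.6]
grip_width: 0.0215
finger_force: 45.0
```

>>> {"op": "apply_moves", "data": {
  "commands": [
    {"rot": [0,0,0],"translation": [0,0,0],"fingers": 0},
    {"rot": [0,0,0],"translation": [0,0,0],"fingers": 0},
    {"rot": [0,0,0],"translation": [0,0,0],"fingers": 0.1},
    {"rot": [0,0,0],"translation": [0,0,0],"fingers": 0.3},
    {"rot": [0,0,0],"translation": [0,0,0],"fingers": 0.7}
  ]
}}

```text
time_s: 8.48
position: [0.5911, -0.069, 0.0354]
eef_rot: [0.0, 0.694, 0.72, 0.0]
ft_force: [-0.7, 0.1, -0.2]
grip_width: 0.0343
finger_force: 0.0
```

>>> {"op": "apply_moves", "data": {
  "commands": [
    {"rot": [0,0,0],"translation": [0,0,0],"fingers": 0.7},
    {"rot": [0,0,0],"translation": [0,0,-0.1],"fingers": 0.7},
    {"rot": [0,0,0],"translation": [-0.1,0,-0.3],"fingers": 0.7},
    {"rot": [0,0,0],"translation": [-0.25,0,-0.5],"fingers": 0.7},
    {"rot": [0,0,0],"translation": [-0.36,0,-0.55],"fingers": 0.7}
  ]
}}

```text
time_s: 9.1
position: [0.5952, -0.1606, 0.1763]
eef_rot: [0.003, 0.694, 0.72, 0.001]
ft_force: [0.3, 0.4, -0.8]
grip_width: 0.0617
finger_force: 0.0
```

>>> {"op": "apply_moves", "data": {
  "commands": [
    {"rot": [0,0,0],"translation": [-0.1,0,-0.1],"fingers": 0.7},
    {"rot": [0,0,0],"translation": [-0.2,0,-0.2],"fingers": 0.7},
    {"rot": [0,0,0],"translation": [-0.2,0,-0.2],"fingers": 0.7},
    {"rot": [0,0,0],"translation": [-0.2,0,-0.2],"fingers": 0.7},
    {"rot": [0,0,0],"translation": [-0.2,0,-0.2],"fingers": 0.7}
  ]
}}

```text
time_s: 9.72
position: [0.5959, -0.2077, 0.2214]
eef_rot: [-0.001, 0.693, 0.721, -0.0]
ft_force: [1.0, -0.1, 0.3]
grip_width: 0.0618
finger_force: 0.0
```

```bash
cat >> h.py <<'E'
def pot(p,c=(.583,.148)):
    P=cloud(p);H=hsv(p);z=P[...,2]
    y=(p['z_map']>0)&near(P,c,.1)&(H[...,0]>20)&(H[...,0]<32)&(H[...,1]>150)&(z>.068)&(z<.09)
    q=P[y][:,:2];return y.sum(),q.mean(0),np.array(cv2.minEnclosingCircle((q*1000).astype(np.float32))[0])/1000
E
python3 - <<'E'
from h import *
p=arm.grab_frame('wrist');save(p,'w3');T,Rm=tool();print(T,Rm.as_matrix()[:,0])
P=cloud(p);z=P[...,2];H=hsv(p);ok=p['z_map']>0
b=ok&near(P,(.593,-.1),.14)&(z>.04)&(z<.065)&~((H[...,0]>95)&(H[...,0]<130)&(H[...,1]>90))&~near(P,(.583,.148),.125)
n,L,st,_=cv2.connectedComponentsWithStats(b.astype(np.uint8));k=1+np.argmax(st[1:,4]);m=L==k;q=P[m];c,a=axis2(q[:,:2]);a*=-np.sign(a[1]);s=(q[:,:2]-c)@a
print(len(q),c,a,np.degrees(np.arctan2(a[1],a[0])),'steel end',c+a*s.min(),'wood end',c+a*s.max(),'origin',c+a*(s.min()+.075),np.median(q[:,2]))
for u in np.arange(-.1,.1,.02):
    i=(s>u)&(s<u+.02)
    if i.sum(): print(round(u,2),np.median(q[i][:,2]))
try: print('pot',pot(p))
except Exception as e: print(e)
E
```

```text
[ 0.596  -0.2078  0.2216] [-0.0389  0.9992  0.0009]
4997 [ 0.5914 -0.1018] [ 0.0388 -0.9992] -87.77515280161266 steel end [ 0.5883 -0.0237] wood end [ 0.595  -0.1942] origin [ 0.5912 -0.0986] 0.05123824971235786
-0.08 0.05151387941797128
-0.06 0.05155773486044879
-0.04 0.05159185845328651
-0.02 0.05158651360555311
0.0 0.0516412037050311
0.02 0.05029579198086463
0.04 0.05010669419945707
0.06 0.0499934758097986
0.08 0.05007639068656163
pot (np.int64(0), array([nan, nan]), array([0., 0.]))h.py:39: RuntimeWarning: Mean of empty slice.
  q=P[y][:,:2];return y.sum(),q.mean(0),np.array(cv2.minEnclosingCircle((q*1000).astype(np.float32))[0])/1000
  ret = um.true_divide(
```

View pics/w3.png

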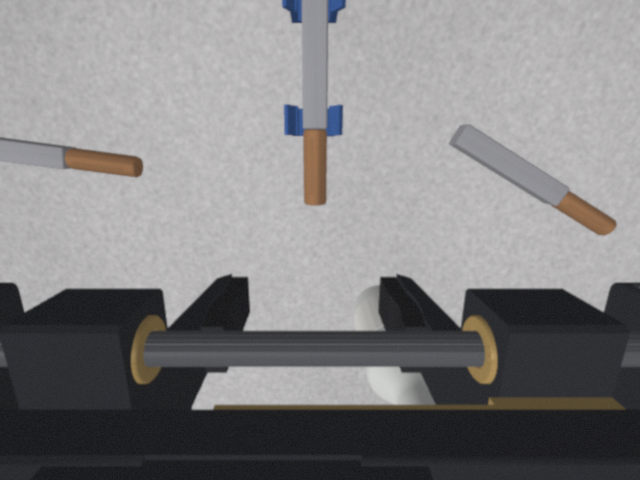

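>>> {"op": "apply_moves", "data": {
  "commands": [
    {"rot": [0,0,0],"translation": [0.1,0,0.15],"fingers": 0.7},
    {"rot": [0,0,0],"translation": [0.195,0.002,0.35],"fingers": 0.7},
    {"rot": [0,0,0],"translation": [0.195,0.002,0.55],"fingers": 0.7},
    {"rot": [0,0,0],"translation": [0.195,0.002,0.72],"fingers": 0.7},
    {"rot": [0,0,0],"translation": [0.195,0.002,0.782],"fingers": 0.7}
  ],
  "grip_force": 25
}}

```text
time_s: 10.4
position: [0.5936, -0.159, 0.0245]
eef_rot: [-0.002, 0.693, 0.721, -0.001]
ft_force: [-0.2, 0.1, 0.5]
grip_width: 0.0615
finger_force: 0.0
```

>>> {"op": "apply_moves", "data": {
  "commands": [
    {"rot": [0,0,0],"translation": [0,0,0],"fingers": 0.5},
    {"rot": [0,0,0],"translation": [0,0,0],"fingers": 0},
    {"rot": [0,0,0],"translation": [0,0,0],"fingers": 0},
    {"rot": [0,0,0],"translation": [0,0,0],"fingers": 0},
    {"rot": [0,0,0],"translation": [0,0,0],"fingers": 0}
  ]
}}

```text
time_s: 11.02
position: [0.595, -0.1602, 0.0276]
eef_rot: [0.0, 0.694, 0.72, 0.0]
ft_force: [-0.7, 1.4, 2.9]
grip_width: 0.0217
finger_force: 25.0
```

>>> {"op": "apply_moves", "data": {
  "commands": [
    {"rot": [0,0,0.0556],"translation": [0.005,-0.108,0],"fingers": 0},
    {"rot": [0,0,0.1111],"translation": [0.019,-0.214,0],"fingers": 0},
    {"rot": [0,0,0.1667],"translation": [0.042,-0.319,0],"fingers": 0},
    {"rot": [0,0,0.2222],"translation": [0.074,-0.422,0],"fingers": 0},
    {"rot": [0,0,0.2611],"translation": [0.102,-0.492,0],"fingers": 0}
  ]
}}

```text
time_s: 11.65
position: [0.4706, -0.1396, 0.0276]
eef_rot: [0.001, 0.826, 0.563, 0.0]
ft_force: [1.8, -1.3, 2.2]
grip_width: 0.0215
finger_force: 25.0
```

```bash
cat >> h.py <<'E'
def status(top=True):
    s=arm.state();T,Rm=tool();A=np.array([.583,.149]);d=T[:2]-A
    print('t',s['time_s'],'TCP',T,'lever ang world',np.degrees(np.arctan2(d[1],d[0])),'r',np.hypot(*d),'tool yaw-180',np.degrees(np.arctan2(*Rm.as_matrix()[[1,0],0]))-180,'F',s['ft_force'],'w',s['grip_width'],s['finger_force'])
    if top:
        t=arm.grab_frame('top');n,a,b=pot(t)
        for c in (a,b): print('pot',n,c,np.degrees(np.arctan2(c[1]-.148,c[0]-.5825)),np.hypot(c[1]-.148,c[0]-.5825))
        return t
E
python3 - <<'E'
from h import *
status()
E
```

```text
t 11.65 TCP [ 0.4706 -0.1396  0.0276] lever ang world -111.28312626462217 r 0.3096892431441628 tool yaw-180 -111.47993630021537 F [ 1.8082 -1.2778  2.188 ] w 0.021520965484615687 24.996321201324463
pot 143 [0.5945 0.0878] -78.73382447918557 0.061431781038894885
pot 143 [0.5959 0.0876] -77.48288986534787 0.06188559598698422
```

>>> {"op": "apply_moves", "data": {
  "commands": [
    {"rot": [0,0,-0.0444],"translation": [0.003,0.086,0],"fingers": 0},
    {"rot": [0,0,-0.0889],"translation": [0.012,0.172,0],"fingers": 0},
    {"rot": [0,0,-0.1333],"translation": [0.027,0.257,0],"fingers": 0},
    {"rot": [0,0,-0.1778],"translation": [0.048,0.34,0],"fingers": 0},
    {"rot": [0,0,-0.2222],"translation": [0.074,0.422,0],"fingers": 0}
  ]
}}

```text
time_s: 12.32
position: [0.5763, -0.1603, 0.0272]
eef_rot: [-0.001, 0.714, 0.7, -0.0]
ft_force: [-4.7, 1.7, 5.5]
grip_width: 0.0212
finger_force: 25.1
```

>>> {"op": "apply_moves", "data": {
  "commands": [
    {"rot": [0,0,-0.0444],"translation": [0.003,0.086,0],"fingers": 0},
    {"rot": [0,0,-0.0889],"translation": [0.012,0.172,0],"fingers": 0},
    {"rot": [0,0,-0.1333],"translation": [0.027,0.257,0],"fingers": 0},
    {"rot": [0,0,-0.1778],"translation": [0.048,0.34,0],"fingers": 0},
    {"rot": [0,0,-0.2056],"translation": [0.064,0.392,0],"fingers": 0}
  ]
}}

```text
time_s: 12.95
position: [0.6747, -0.1462, 0.0272]
eef_rot: [-0.001, 0.592, 0.806, -0.0]
ft_force: [-4.6, 2.0, 5.4]
grip_width: 0.0211
finger_force: 25.1
```

Run:
```python
from h import *
t=status();save(t,'top2')
```

```text
t 12.95 TCP [ 0.6747 -0.1462  0.0272] lever ang world -72.74534382386236 r 0.3091593061631881 tool yaw-180 -72.62305122350429 F [-4.6064  2.0358  5.405 ] w 0.02113881490797339 25.052392780780792
pot 140 [0.6174 0.0985] -54.85000791152105 0.0605486595009029
pot 140 [0.6176 0.0983] -54.74688940028923 0.06088007794726418
```

View pics/top2.png

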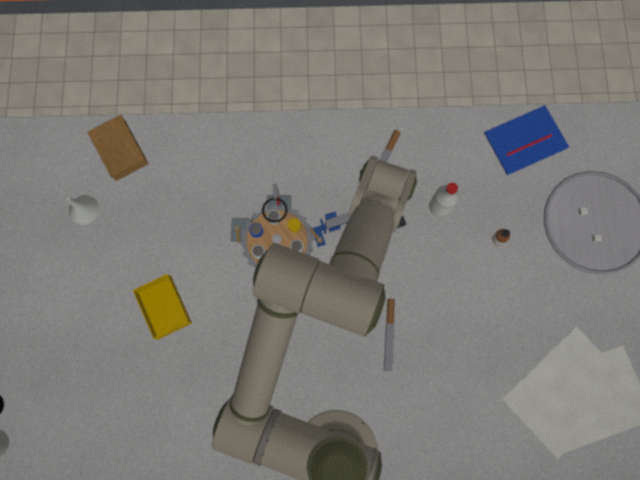

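The pot has advanced from about -78.5° to -54.8°, and the arm is driving the lever with the handle in the fork. I'll do another full stroke.

>>> {"op": "apply_moves", "data": {
  "commands": [
    {"rot": [0,0,0.0444],"translation": [0.003,-0.086,0],"fingers": 0},
    {"rot": [0,0,0.0889],"translation": [0.012,-0.172,0],"fingers": 0},
    {"rot": [0,0,0.1333],"translation": [0.027,-0.257,0],"fingers": 0},
    {"rot": [0,0,0.1778],"translation": [0.048,-0.34,0],"fingers": 0},
    {"rot": [0,0,0.2222],"translation": [0.074,-0.422,0],"fingers": 0}
  ]
}}

```text
time_s: 13.62
position: [0.5681, -0.1599, 0.0275]
eef_rot: [0.0, 0.725, 0.689, 0.001]
ft_force: [2.1, 2.8, 3.4]
grip_width: 0.0214
finger_force: 25.0
```

>>> {"op": "apply_moves", "data": {
  "commands": [
    {"rot": [0,0,0.0444],"translation": [0.003,-0.086,0],"fingers": 0},
    {"rot": [0,0,0.0889],"translation": [0.012,-0.172,0],"fingers": 0},
    {"rot": [0,0,0.1333],"translation": [0.027,-0.257,0],"fingers": 0},
    {"rot": [0,0,0.1778],"translation": [0.048,-0.34,0],"fingers": 0},
    {"rot": [0,0,0.2056],"translation": [0.064,-0.392,0],"fingers": 0}
  ]
}}

```text
time_s: 14.25
position: [0.4711, -0.1396, 0.0276]
eef_rot: [0.001, 0.826, 0.564, 0.0]
ft_force: [1.9, 0.4, 4.0]
grip_width: 0.021
finger_force: 25.0
```

>>> {"op": "apply_moves", "data": {
  "commands": [
    {"rot": [0,0,-0.0444],"translation": [0.003,0.086,0],"fingers": 0},
    {"rot": [0,0,-0.0889],"translation": [0.012,0.172,0],"fingers": 0},
    {"rot": [0,0,-0.1333],"translation": [0.027,0.257,0],"fingers": 0},
    {"rot": [0,0,-0.1778],"translation": [0.048,0.34,0],"fingers": 0},
    {"rot": [0,0,-0.2222],"translation": [0.074,0.422,0],"fingers": 0}
  ]
}}

```text
time_s: 14.88
position: [0.5762, -0.1599, 0.0271]
eef_rot: [-0.001, 0.714, 0.7, -0.0]
ft_force: [-4.6, 5.5, 5.1]
grip_width: 0.0214
finger_force: 25.1
```

Run:
```python
from h import *
status()
```

```text
t 14.875 TCP [ 0.5762 -0.1599  0.0271] lever ang world -91.26094713978343 r 0.3089967246678336 tool yaw-180 -91.10992900744722 F [-4.5536  5.5431  5.0838] w 0.021358049773579628 25.060183703899384
pot 130 [0.6289 0.1109] -38.652330284381506 0.0594664157456169
pot 130 [0.6306 0.1111] -37.5089033470916 0.06066562285013392
```

>>> {"op": "apply_moves", "data": {
  "commands": [
    {"rot": [0,0,-0.0444],"translation": [0.003,0.086,0],"fingers": 0},
    {"rot": [0,0,-0.0889],"translation": [0.012,0.172,0],"fingers": 0},
    {"rot": [0,0,-0.1333],"translation": [0.027,0.257,0],"fingers": 0},
    {"rot": [0,0,-0.1778],"translation": [0.048,0.34,0],"fingers": 0},
    {"rot": [0,0,-0.2056],"translation": [0.064,0.392,0],"fingers": 0}
  ]
}}

```text
time_s: 15.55
position: [0.6744, -0.1463, 0.0271]
eef_rot: [-0.001, 0.593, 0.806, -0.0]
ft_force: [-5.1, 2.7, 5.6]
grip_width: 0.0211
finger_force: 25.0
```

Run:
```python
from h import *
t=status();P=cloud(t);H=hsv(t);z=P[...,2];ok=t['z_map']>0
D=near(P,(.583,.148),.15)&ok
k=D&(z>.13)&(z<.155)&(H[...,2]<80);q=P[k][:,:2];print('ring',k.sum(),circ(q))
po=ok&near(P,(.714,.145),.03)&(z>.05);q=P[po];print('post',po.sum(),q.mean(0),q.min(0),q.max(0))
hub=near(P,(.583,.148),.02)&(H[...,1]<40)&(z>.058);q=P[hub];print('hub',hub.sum(),q.mean(0),circ(q[:,:2]))
r=near(P,(.695,.145),.025)&((H[...,0]<8)|(H[...,0]>172))&(H[...,1]>100);print('red',r.sum(),P[r].mean(0))
# all pots: rims z>.07
pm=near(P,(.583,.148),.09)&(z>.072)&(z<.09);n,L,st,_=cv2.connectedComponentsWithStats(pm.astype(np.uint8))
cs=[]
for i in range(1,n):
    if st[i,4]>60:
        q=P[L==i][:,:2];c=np.array(cv2.minEnclosingCircle((q*1000).astype(np.float32))[0])/1000;cs.append(c);print(st[i,4],c,np.degrees(np.arctan2(c[1]-.148,c[0]-.5825)))
if len(cs)>3: print('pots circle',circ(np.array(cs),.062))
big=cv2.resize(t['color'][180:280,215:335],None,fx=5,fy=5,interpolation=cv2.INTER_CUBIC);cv2.imwrite('pics/crop3.png',big[:,:,::-1])
```

```text
t 15.55 TCP [ 0.6744 -0.1463  0.0271] lever ang world -72.80598470978498 r 0.309064065743068 tool yaw-180 -72.68168827748146 F [-5.1243  2.6885  5.5992] w 0.021074343636600976 25.045931339263916
pot 105 [0.6391 0.1289] -18.657319054045498 0.059695958179795804
pot 105 [0.6391 0.1301] -17.604300080959398 0.05933972986660825
ring 157 [0.6441 0.1471 0.0313]
post 60 [0.7041 0.1441 0.1183] [0.6849 0.1396 0.0501] [0.7179 0.1485 0.1501]
hub 52 [0.5816 0.149  0.0622] [0.5814 0.1488 0.0095]
red 13 [0.6935 0.1445 0.0523]
130 [0.6276 0.1899] 42.913742027710256
134 [0.5947 0.0875] -78.55862041823833
144 [0.5688 0.2097] 102.55297390704645
```

View pics/crop3.png

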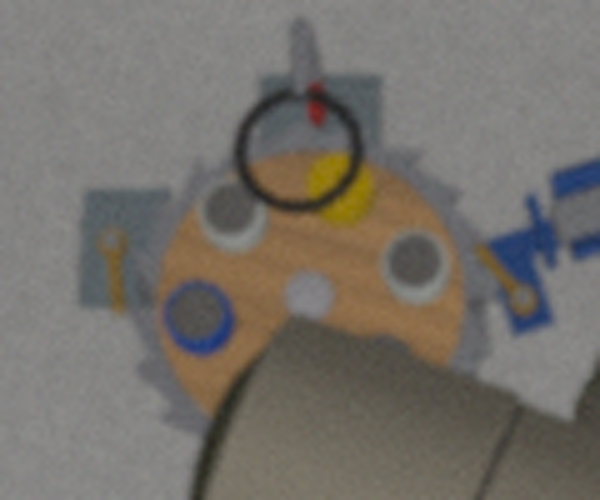

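The yellow pot at crop pixel (340,188) is about 16° short of the ring and red marker line at (300,150)/(317,105). I'll go back one notch, drive about 13°, then let go and measure it precisely with the arm out of view.

>>> {"op": "apply_moves", "data": {
  "commands": [
    {"rot": [0,0,0.0444],"translation": [0.003,-0.086,0],"fingers": 0},
    {"rot": [0,0,0.0889],"translation": [0.012,-0.172,0],"fingers": 0},
    {"rot": [0,0,0.1333],"translation": [0.027,-0.257,0],"fingers": 0},
    {"rot": [0,0,0.1778],"translation": [0.048,-0.34,0],"fingers": 0},
    {"rot": [0,0,0.2222],"translation": [0.074,-0.422,0],"fingers": 0}
  ]
}}

```text
time_s: 16.23
position: [0.5678, -0.16, 0.0275]
eef_rot: [0.0, 0.725, 0.689, 0.001]
ft_force: [1.2, 4.2, 3.9]
grip_width: 0.0212
finger_force: 25.0
```

>>> {"op": "apply_moves", "data": {
  "commands": [
    {"rot": [0,0,-0.0444],"translation": [0.003,0.086,0],"fingers": 0},
    {"rot": [0,0,-0.0889],"translation": [0.012,0.172,0],"fingers": 0},
    {"rot": [0,0,-0.1333],"translation": [0.027,0.257,0],"fingers": 0},
    {"rot": [0,0,-0.1667],"translation": [0.042,0.319,0],"fingers": 0},
    {"rot": [0,0,-0.1667],"translation": [0.042,0.319,0],"fingers": 0}
  ]
}}

```text
time_s: 16.85
position: [0.6488, -0.153, 0.0272]
eef_rot: [-0.0, 0.628, 0.779, 0.0]
ft_force: [-0.9, 3.0, 4.1]
grip_width: 0.0212
finger_force: 25.0
```

```bash
cat >> h.py <<'E'
def pots(t,away=False):
    from scipy.optimize import least_squares
    P=cloud(t);H=hsv(t);z=P[...,2]
    pm=near(P,(.582,.148),.09)&(z>.070)&(z<.092);n,L,st,_=cv2.connectedComponentsWithStats(pm.astype(np.uint8))
    cs=[]
    for i in range(1,n):
        if st[i,4]>60:
            q=P[L==i][:,:2];(c,r)=cv2.minEnclosingCircle((q*1000).astype(np.float32));c=np.array(c)/1000
            col=H[L==i].mean(0);print(st[i,4],c,round(r,1),np.degrees(np.arctan2(c[1]-.1485,c[0]-.582)),col)
            if 16<r<24: cs.append(c)
    cs=np.array(cs)
    def f(v):
        a=v[2]+np.round((np.arctan2(cs[:,1]-v[1],cs[:,0]-v[0])-v[2])/(np.pi/3))*np.pi/3
        return np.r_[cs[:,0]-v[0]-.062*np.cos(a),cs[:,1]-v[1]-.062*np.sin(a)]
    best=min((least_squares(f,[.582,.1485,a0],loss='soft_l1',f_scale=.002) for a0 in np.arange(-.5,.5,.1)),key=lambda r:r.cost)
    v=best.x;print('fit axis',v[:2],'pot ang',np.degrees(v[2]),'rms',np.sqrt(np.mean(best.fun**2)))
    D=near(P,(.583,.148),.16)
    k=D&(z>.13)&(z<.155)&(H[...,2]<80);c=circ(P[k][:,:2]);print('ring',c,'ang',np.degrees(np.arctan2(c[1]-v[1],c[0]-v[0])))
    r=near(P,(.695,.145),.025)&((H[...,0]<8)|(H[...,0]>172))&(H[...,1]>100);c=P[r].mean(0);print('red',r.sum(),c,'ang',np.degrees(np.arctan2(c[1]-v[1],c[0]-v[0])))
E
python3 - <<'E'
from h import *
t=status();pots(t)
E
```

```text
t 16.85 TCP [ 0.6488 -0.153   0.0272] lever ang world -77.70216162354598 r 0.309075202235255 tool yaw-180 -77.73725951002712 F [-0.8904  2.9741  4.1197] w 0.021247077873995872 24.996362328529358
pot 106 [0.645  0.1447] -3.000849714403008 0.06257084897636013
pot 106 [0.6435 0.1437] -4.056570863935369 0.0611094579917151
100 [0.645 0.144] 18.6 -4.041757881287086 [ 23.72 213.54 138.95]
137 [0.6161 0.1999] 19.2 56.41991564689448 [ 24.8321  14.5474 102.5255]
138 [0.608  0.0928] 19.4 -64.99451292802115 [ 22.8768  16.6014 102.5362]
145 [0.5552 0.204 ] 19.0 115.7819210869724 [84.1862 53.9172 93.0897]
110 [0.5469 0.0974] 19.0 -124.5339952594245 [30.7273 24.5727 85.1091]
fit axis [0.5818 0.1486] pot ang -4.28241475157745 rms 0.0005665361857024352
ring [0.6438 0.1471 0.0314] ang -1.3734533565584564
red 11 [0.6913 0.1437 0.0626] ang -2.541099094020247
```

```bash
cat >> h.py <<'E'
def onplane(p,uv,zw):
    K=np.array(p['K']);Rm=cv2.Rodrigues(np.array(p['rvec'],float))[0];tv=np.array(p['tvec']).ravel()
    d=(np.c_[uv,np.ones(len(uv))]@np.linalg.inv(K).T)@Rm;o=-Rm.T@tv
    return o+d*((zw-o[2])/d[:,2])[:,None]
def target(t,ax):
    H=hsv(t).astype(float);P=cloud(t);A=lambda c:np.degrees(np.arctan2(c[1]-ax[1],c[0]-ax[0]))
    m=near(P,(.644,.147),.045)&(H[...,2]<75)&(H[...,1]<90);v,u=np.nonzero(m);m2=np.c_[u,v]
    q=onplane(t,m2,.14);q=q[np.abs(np.hypot(q[:,0]-.644,q[:,1]-.147)-.031)<.006];c=circ(q[:,:2]);print('ring px',len(q),c,A(c))
    m=near(P,(.695,.145),.03)&((H[...,0]<10)|(H[...,0]>170))&(H[...,1]>70);v,u=np.nonzero(m);w=H[v,u,1]
    uv=np.c_[u,v].T@w/w.sum();print('red px',m.sum(),uv,np.median(P[m][:,2]),[ (h,onplane(t,uv[None],h)[0,:2],A(onplane(t,uv[None],h)[0])) for h in (.03,.05,.07)])
E
python3 - <<'E'
from h import *
for i in range(2):
    t=arm.grab_frame('top');target(t,(.5818,.1486));pots(t)
P=cloud(t);H=hsv(t)
# base plates and post
po=near(P,(.714,.145),.035)&(P[...,2]>.06)
for zz in np.arange(.06,.16,.02):
    i=po&(P[...,2]>zz)&(P[...,2]<zz+.02)
    if i.sum(): print('post',round(zz,2),i.sum(),P[i].mean(0),np.degrees(np.arctan2(P[i].mean(0)[1]-.1486,P[i].mean(0)[0]-.5818)))
s=arm.grab_frame('side');P=cloud(s);H=hsv(s)
m=near(P,(.644,.147),.05)&(H[...,2]<75)&(P[...,2]>.125)&(P[...,2]<.155);q=P[m][:,:2];print('side ring',m.sum(),circ(q) if m.sum()>20 else '')
E
```

```text
ring px 119 [0.6443 0.1473 0.0316] -1.1856453252339096
red px 21 [277.8638 200.3603] 0.050719362802555484 [(0.03, array([0.7027, 0.1463]), np.float64(-1.0736226758159648)), (0.05, array([0.6968, 0.1448]), np.float64(-1.8985667872705438)), (0.07, array([0.6908, 0.1432]), np.float64(-2.812143779419146))]
99 [0.6452 0.144 ] 18.5 -4.032898025457146 [ 23.697  211.8586 138.9798]
141 [0.6164 0.1998] 19.3 56.1664865928774 [ 29.0284  14.766  103.1844]
141 [0.6077 0.0921] 19.3 -65.50458516682227 [ 27.227   16.3333 103.0496]
145 [0.5544 0.2037] 19.3 116.5560274693034 [85.1931 55.1655 93.5379]
110 [0.5477 0.0972] 18.7 -123.78888357393257 [27.9727 24.1909 85.2727]
fit axis [0.5819 0.1483] pot ang -4.0433481358103265 rms 0.0006845071051577158
ring [0.6439 0.147  0.0316] ang -1.1195149665874704
red 12 [0.6893 0.1433 0.0704] ang -2.6422292388063893
ring px 119 [0.6443 0.1475 0.0316] -1.0118520024997608
red px 21 [277.8525 200.4649] 0.049894051194870316 [(0.03, array([0.7024, 0.1464]), np.float64(-1.059407862044574)), (0.05, array([0.6964, 0.1448]), np.float64(-1.8860396168838047)), (0.07, array([0.6
[... 180 characters left out ...]
.5714 102.5   ]
137 [0.6085 0.0927] 19.5 -64.5768503164804 [ 24.8467  16.1752 103.0949]
142 [0.5543 0.2037] 19.2 116.63186900267252 [84.1761 56.2535 93.7394]
112 [0.5472 0.0973] 19.0 -124.17807196019452 [24.2054 23.4732 84.8393]
fit axis [0.5818 0.1482] pot ang -4.143642741533923 rms 0.00031303123289162967
ring [0.644  0.1469 0.0314] ang -1.1908759959203834
red 12 [0.6929 0.1443 0.0608] ang -2.0107958278978977
post 0.06 5 [0.7099 0.1428 0.0688] -2.6033088578698176
post 0.08 8 [0.7107 0.142  0.0913] -2.920471295277321
post 0.1 1 [0.7108 0.1427 0.1041] -2.6044377756376247
post 0.12 16 [0.7028 0.1432 0.1364] -2.5390470848821556
post 0.14 28 [0.6987 0.1454 0.144 ] -1.570266218874077
side ring 11
```

>>> {"op": "apply_moves", "data": {
  "commands": [
    {"rot": [0,0,-0.0139],"translation": [0,0.027,0],"fingers": 0},
    {"rot": [0,0,-0.0278],"translation": [0.001,0.054,0],"fingers": 0},
    {"rot": [0,0,-0.0278],"translation": [0.001,0.054,0],"fingers": 0},
    {"rot": [0,0,-0.0278],"translation": [0.001,0.054,0],"fingers": 0},
    {"rot": [0,0,-0.0278],"translation": [0.001,0.054,0],"fingers": 0}
  ]
}}

```text
time_s: 17.68
position: [0.661, -0.1505, 0.027]
eef_rot: [-0.0, 0.611, 0.792, -0.0]
ft_force: [-3.2, 3.8, 4.7]
grip_width: 0.0213
finger_force: 25.0
```

Run:
```python
from h import *
t=status();pots(t);t=arm.grab_frame('top');pots(t);target(t,(.5818,.1484))
```

```text
t 17.675 TCP [ 0.661  -0.1505  0.027 ] lever ang world -75.39324627881932 r 0.30946491360043576 tool yaw-180 -75.28054600698323 F [-3.1506  3.7682  4.6886] w 0.021304099220852715 25.019046664237976
pot 105 [0.6454 0.1467] -1.1445620543701351 0.06289397721772635
pot 105 [0.6432 0.146 ] -1.9173462434914321 0.060727297583800195
102 [0.6454 0.1462] 17.8 -2.088606821553146 [ 23.7157 212.8039 139.7451]
144 [0.6156 0.1994] 20.2 56.59645549751589 [ 27.8542  16.1042 102.5139]
140 [0.6104 0.0938] 19.7 -62.576380849404465 [ 27.9286  16.4714 103.75  ]
144 [0.5521 0.2031] 18.9 118.67018737691636 [85.0208 55.5278 93.6389]
102 [0.5486 0.0959] 19.6 -122.36274897988358 [31.451  23.5784 84.6961]
fit axis [0.582  0.1482] pot ang -2.2985430196669006 rms 0.0007469279547369123
ring [0.6437 0.147  0.0315] ang -1.086485634005594
red 12 [0.6914 0.1438 0.0605] ang -2.2911679569686783
105 [0.6446 0.1466] 18.4 -1.6961626627973747 [ 23.7333 212.9905 139.5714]
145 [0.6144 0.2003] 19.9 57.97153873616715 [ 22.8276  16.669  102.531 ]
140 [0.61   0.0937] 19.2 -62.93325570099313 [ 27.2643  16.5571 103.55  ]
148 [0.5524 0.2041] 19.5 118.04656921517868 [85.1284 56.6014 93.6959]
104 [0.5481 0.0963] 19.4 -122.99634133174591 [22.2308 23.3077 84.6346]
fit axis [0.5815 0.1487] pot ang -2.3570394622568758 rms 0.0005062237952995505
ring [0.6441 0.147  0.0313] ang -1.603465648956688
red 12 [0.6942 0.1444 0.0537] ang -2.2191515480086466
ring px 118 [0.6442 0.1474 0.0316] -0.9168029512437573
red px 21 [277.9263 200.7318] 0.05009613291424019 [(0.03, array([0.7015, 0.1462]), np.float64(-1.0695233499960495)), (0.05, array([0.6956, 0.1446]), np.float64(-1.9011560061840498)), (0.07, array([0.6897, 0.1431]), np.float64(-2.8228415701881424))]
```

>>> {"op": "apply_moves", "data": {
  "commands": [
    {"rot": [0,0,-0.0078],"translation": [0,0.014,0],"fingers": 0},
    {"rot": [0,0,-0.0078],"translation": [0,0.014,0],"fingers": 0},
    {"rot": [0,0,-0.0078],"translation": [0,0.014,0],"fingers": 0},
    {"rot": [0,0,-0.0078],"translation": [0,0.014,0],"fingers": 0.4},
    {"rot": [0,0,-0.0078],"translation": [0,0.014,0],"fingers": 0.5}
  ]
}}

```text
time_s: 18.4
position: [0.6646, -0.1501, 0.0266]
eef_rot: [0.0, 0.606, 0.795, -0.0]
ft_force: [-0.2, 0.5, -0.1]
grip_width: 0.039
finger_force: 0.0
```

>>> {"op": "apply_moves", "data": {
  "commands": [
    {"rot": [0,0,0],"translation": [0,0,0],"fingers": 0.6},
    {"rot": [0,0,0],"translation": [0,0,0],"fingers": 0.6},
    {"rot": [0,0,0],"translation": [0,0,-0.15],"fingers": 0.6},
    {"rot": [0,0,0],"translation": [0,0,-0.35],"fingers": 0.6},
    {"rot": [0,0,0],"translation": [-0.05,-0.05,-0.55],"fingers": 0.6}
  ]
}}

```text
time_s: 19.02
position: [0.656, -0.1644, 0.1659]
eef_rot: [-0.0, 0.605, 0.796, 0.0]
ft_force: [-0.0, 0.7, -0.4]
grip_width: 0.053
finger_force: 0.0
```

>>> {"op": "apply_moves", "data": {
  "commands": [
    {"rot": [0,0,0],"translation": [0,-0.2,-0.2],"fingers": 0.6},
    {"rot": [0,0,0],"translation": [0,-0.4,-0.3],"fingers": 0.6},
    {"rot": [0,0,0],"translation": [0,-0.6,-0.3],"fingers": 0.6},
    {"rot": [0,0,0],"translation": [-0.1,-0.8,-0.3],"fingers": 0.6},
    {"rot": [0,0,0],"translation": [-0.1,-0.8,-0.3],"fingers": 0.6}
  ]
}}

```text
time_s: 19.65
position: [0.4679, -0.244, 0.24]
eef_rot: [0.0, 0.608, 0.794, -0.0]
ft_force: [0.4, 0.8, -0.2]
grip_width: 0.0527
finger_force: 0.0
```

Run:
```python
from h import *
t=status();pots(t);target(t,(.5818,.1484));save(t,'top9')
t=arm.grab_frame('top');pots(t)
cv2.imwrite('pics/crop9.png',cv2.resize(t['color'][100:330,200:520],None,fx=2.5,fy=2.5,interpolation=cv2.INTER_CUBIC)[:,:,::-1])
P=cloud(t);H=hsv(t);z=P[...,2]
b=near(P,(.66,-.08),.16)&(z>.04)&(z<.07)&~((H[...,0]>95)&(H[...,0]<130)&(H[...,1]>90))&~near(P,(.582,.148),.14)
n,L,st,_=cv2.connectedComponentsWithStats(b.astype(np.uint8));k=1+np.argmax(st[1:,4]);q=P[L==k];c,a=axis2(q[:,:2]);a*=-np.sign(a[1]);s=(q[:,:2]-c)@a
print(len(q),c,np.degrees(np.arctan2(a[1],a[0])),'wood end r',np.hypot(*(c+a*s.max()-[.5818,.1484])),'expected .3435; z',np.percentile(q[:,2],[5,50,95]))
```

```text
t 19.65 TCP [ 0.4679 -0.244   0.24  ] lever ang world -106.32355391516529 r 0.409550751852639 tool yaw-180 -74.83547574306431 F [ 0.3947  0.7809 -0.1974] w 0.052710518456907 0.0
pot 102 [0.6455 0.1471] -0.8596031341909325 0.06298636939682542
pot 102 [0.6431 0.1469] -1.0349787396537118 0.060610901595113856
104 [0.6445 0.1466] 18.5 -1.7234029398523123 [ 23.6635 211.7692 141.0962]
137 [0.6147 0.2005] 19.0 57.83942245458313 [ 31.219   14.3285 104.5036]
140 [0.611  0.0945] 19.6 -61.74748492765623 [ 23.9214  17.1357 105.35  ]
145 [0.5517 0.2029] 19.1 119.1223677150438 [83.5862 53.4759 94.5103]
143 [0.5485 0.0955] 19.2 -122.3179898119791 [40.3427 19.9371 85.7413]
150 [0.5193 0.1507] 19.8 178.03143750631915 [ 24.0867  16.9067 105.32  ]
fit axis [0.5816 0.1484] pot ang -1.8012661119994489 rms 0.0004750033078846097
ring [0.6438 0.1471 0.0316] ang -1.227226183177437
red 12 [0.6911 0.1438 0.0616] ang -2.453761272822218
ring px 124 [0.6442 0.1475 0.0316] -0.859152850281454
red px 20 [277.9888 200.7109] 0.04799066964003525 [(0.03, array([0.7016, 0.146 ]), np.float64(-1.1557769849876438)), (0.05, a
[... 151 characters left out ...]
.5860910101709795 [ 23.6827 211.8365 141.3462]
142 [0.6139 0.2014] 19.9 58.90155166116277 [ 31.2887  15.2183 104.    ]
142 [0.6099 0.0926] 19.3 -63.469897950894335 [ 22.7887  16.831  104.5986]
147 [0.5523 0.2027] 19.2 118.6999613477206 [87.3537 53.9388 94.7551]
142 [0.549  0.0959] 19.2 -122.09932531462975 [33.7465 21.831  86.4437]
148 [0.5191 0.1505] 19.8 178.1489274159546 [ 23.2432  17.1351 105.1419]
fit axis [0.5815 0.1483] pot ang -1.8914371454332324 rms 0.0006553972754492227
ring [0.6437 0.147  0.0314] ang -1.2457531212951658
red 14 [0.691  0.1436 0.0657] ang -2.475781571385018
545 [ 0.6422 -0.0828] -73.9005901961625 wood end r 0.34330652689648666 expected .3435; z [0.0426 0.049  0.0566]
```

View pics/crop9.png

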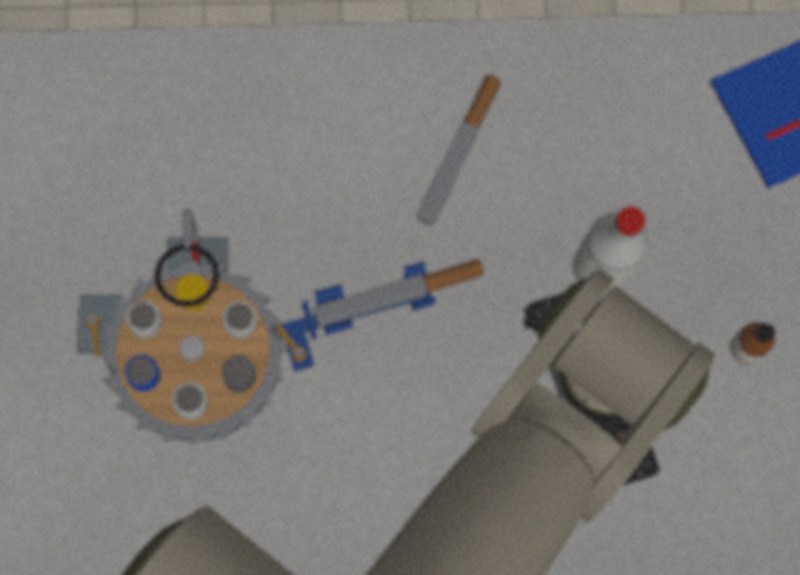

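The final crop shows the yellow pot at (190,288) under the ring, in line with the marker. The handle lies in the fork from (318,310) to (480,268), wooden end outwards, and the bottles stand where they were.

```bash
python3 -c "
from rig import arm
print(arm.job_done())"
```

```text
the job is handed in; nothing more can be done
None
```

The job is handed in: the yellow pot is under the magnifier ring, within about 1° of the red marker line by camera, and the handle lies home in the fork, wooden end outwards, with the robot clear after about 20 s.

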